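# Return a stock bottle to its gap in the packed dispensary row

## Task

Put the tall stock bottle that stands by itself on the counter back into its gap in the row on the shelf tray, between the tall bottles and the short ones. Slide the end stop back to loosen the row, push the bottle into the gap from the front, nudging its neighbours apart without tipping any of them over, until it stands fully home against the back like the others; then slide the end stop up again so that the whole row stands upright, straight and snug against the fixed end, and let go. Leave the jar, the carton and the mug where they are.

Things in the scene. Friction and masses are not known exactly. Their poses are not given: they have to be found in the camera images.
- bottle: the bottle to put back, standing by itself on the counter: flat oblong amber bottle, white box-shaped flip cap; footprint 76 (own x) x 40 mm (own y), x ends half-round, y sides flat; tall: straight to 90 mm, shoulder to 102, cap 36 (x) x 28 mm (y) from 105 to 133 mm. Origin: centre of underside, z up; 0.11 to 0.22 kg. Grip it by the cap
- tray: fixed grey metal shelf tray, 350 mm long (its y), 86 mm deep (its x), front towards its -x, roughly facing the robot. Origin: centre of its underside on the counter, z up. Floor 14 mm above the counter; back upstand with inner face at x = +39 mm, 60 mm high: a bottle across the row touching the back has its origin at x = +1 mm. Row bottles start within 5 mm of the back
- fixed_end (a point): inner face of the tray's fixed end panel (at tray y = +171 mm), at floor level; the panel is 90 mm high above the counter. From here towards the tray's -y the row is tall1, tall2, a gap of 20 to 29 mm, short1, short2, short3, then the end stop; each bottle's x lies along the tray's x
- tray_front (a point): middle of the front edge of the tray floor (tray x = -43 mm), at floor level. There is no lip: a bottle can be pushed in over it from the front. A thin rail in front of it reaches to tray x = -58 mm, all below floor level
- end_stop (a joint): sliding end stop, an upright steel plate 6 mm thick across the tray at the -y end of the row; stays where it is left, about 2.5 N of friction. Value 0 to 0.100 m grows as it is slid away from the row (tray's -y). Clear width between fixed end and plate = 0.215 m + value, so six touching bottles (240 mm) stand snug at 0.025
- end_stop_grip (a point): on the top edge of the end stop's plate, 120 mm above the counter, in its front part, which stands out in front of the bottles and is free on both sides: 6 mm thick along the tray's y. The plate goes on 18 mm further to the front and back to the upstand; the fronts of the row are 25 mm behind this point
- tall1: row bottle next to the fixed end: flat oblong amber bottle, white box-shaped flip cap; footprint 76 (own x) x 40 mm (own y), x ends half-round, y sides flat; tall: straight to 90 mm, shoulder to 102, cap 36 (x) x 28 mm (y) from 105 to 133 mm. Origin: centre of underside, z up; 0.11 to 0.22 kg
- tall2: row bottle on the +y side of the gap: flat oblong amber bottle, white box-shaped flip cap; footprint 76 (own x) x 40 mm (own y), x ends half-round, y sides flat; tall: straight to 90 mm, shoulder to 102, cap 36 (x) x 28 mm (y) from 105 to 133 mm. Origin: centre of underside, z up; 0.11 to 0.22 kg
- short1: row bottle on the -y side of the gap: flat oblong amber bottle, white box-shaped flip cap; footprint 76 (own x) x 40 mm (own y), x ends half-round, y sides flat; short: straight to 64 mm, shoulder to 76, cap 36 (x) x 28 mm (y) from 79 to 107 mm. Origin: centre of underside, z up; 0.11 to 0.22 kg
- short2: row bottle after short1: flat oblong amber bottle, white box-shaped flip cap; footprint 76 (own x) x 40 mm (own y), x ends half-round, y sides flat; short: straight to 64 mm, shoulder to 76, cap 36 (x) x 28 mm (y) from 79 to 107 mm. Origin: centre of underside, z up; 0.11 to 0.22 kg
- short3: row bottle next to the end stop: flat oblong amber bottle, white box-shaped flip cap; footprint 76 (own x) x 40 mm (own y), x ends half-round, y sides flat; short: straight to 64 mm, shoulder to 76, cap 36 (x) x 28 mm (y) from 79 to 107 mm. Origin: centre of underside, z up; 0.11 to 0.22 kg
- jar: bystander, round white jar 64 mm across, 95 mm tall, standing on the counter; origin under its centre
- carton: bystander, white box 110 mm (its x) by 45 by 70 mm tall on the counter; origin under its centre
- mug: bystander, white mug 80 mm across, 95 mm tall, handle at its +y; origin under its centre
There are look-alikes about, which are no part of the job. Leave any turquoise look-alike of the short2 alone.

How it is judged:
On the way, in this order (a step that is already met when the one before it is completed fails the run):
1. the end stop has been slid back, so that there is room in the row (value of joint end_stop above 0.03 m), for 0.2 s.
2. the bottle stands on the tray in the gap between tall2 and short1, pushed home to the back (x of bottle in the frame of tray above -0.007 m and z of bottle in the frame of tray below 0.02 m and angle between bottle's own z axis and vertical below 0.12 rad and y of bottle in the frame of tall2 below -0.032 m and y of bottle in the frame of short1 above 0.032 m), for 0.2 s.
At the end, for the whole second after the job is handed in: All six bottles stand on the tray, upright within 4 deg, straight within 8 deg, at rest; the bottle within 6 mm of the back, the others within 9 mm; the bottle between tall2 and short1, under 7 mm from each; end stop against the row, at most 8 mm free width in all (value < 0.033) (x of each of tall1, tall2, short1, short2, short3 in the frame of tray above -0.008 m and z of tall1 in the frame of tray between 0.009 and 0.019 m and angle between each of tall1, tall2, short1, short2, short3, bottle's own z axis and vertical below 0.07 rad and angle between the x axis of each of tall1, tall2, short1, short2, short3, bottle and the x axis of tray, either way round below 0.14 rad and z of tall2 in the frame of tray between 0.009 and 0.019 m and z of short1 in the frame of tray between 0.009 and 0.019 m and z of short2 in the frame of tray between 0.009 and 0.019 m and z of short3 in the frame of tray between 0.009 and 0.019 m and x of bottle in the frame of tray above -0.005 m and z of bottle in the frame of tray between 0.009 and 0.019 m and y of bottle in the frame of tray below 0.075 m and horizontal distance between bottle and tall2 below 0.047 m and horizontal distance between bottle and short1 below 0.047 m and y of bottle in the frame of tall2 below -0.034 m and y of bottle in the frame of short1 above 0.034 m and linear speed of each of tall1, tall2, short1, short2, short3, bottle below 0.02 m/s and value of joint end_stop below 0.033 m); the robot touches nothing.
It fails at once if a bottle in the row is tipped over (more than about 17 degrees) (angle between any of tall1, tall2, short1, short2, short3's own z axis and vertical above 0.3 rad).
It fails at once if the jar, the carton or the mug is disturbed (moved more than 20 mm) (distance of any of jar, carton, mug from where it was at the start of the episode above 0.02 m).
It also fails if it takes over 72 s, if anything falls off the work surface, if the arm or the gripper's body presses on something with over 40 N, if the wrist force passes 120 N, or if a joint passes its speed limit or range.

## Robot

A 7-joint arm with a two-finger parallel gripper is mounted at the origin on the work surface. World frame = base frame: x ahead of the robot, y to its left, z up, the work surface at z = 0. Lengths are in m, angles in rad, forces in N, time in s.
With the tool pointing down it reaches from about 0.4 to 0.85 m from the base axis. Payload 10.4 kg.
Tool frame: the origin (TCP) lies between the finger pads; the fingertips stand 25 mm ahead of it and the grasp point (between the pads) lies 6 mm ahead of it; x points along the fingers, y is the direction in which the jaws open and shut, and the axes are right-handed (so a half turn about x gives the same grasp; the last joint's range is limited). The gripper opens to 87 mm and grips with 3 to 60 N. Pads are 19 mm wide; open, the fingers measure 117 mm over their backs; the gripper's body (75 mm by 190 mm) begins 51 mm behind the grasp point.
Start: joints at [1.172, 0.332, -0.065, 1.46, 0.022, 1.35, -0.088], TCP at [0.229, -0.581, 0.248] pointing down, gripper open.
Joint ranges: [-2.6, 2.6], [-0.5, 2.12], [-1.47, 1.34], [0.16, 2.42], [-1.27, 4.41], [0.06, 2.06], [-2.6, 2.6]. Speed limits (rad/s): [2.22, 2.22, 2.79, 2.79, 3.14, 3.14, 3.14].

## Interface

Orientations are given as a unit quaternion [x, y, z, w].
In Python, from bench import r gives the robot as it stands.
- The arm moves only by the shell command python3 -m pendant 'ROWS' [FORCE]. ROWS is JSON, a list of rows, each an object with "translation": the shift along the world's x, y, z in cm, a list of three; "angular": the turn, a rotation vector about the world's x, y, z in degrees, a list of three; "hand": the opening, from -1 (shut) to 1 (fully open). In form: [{"translation": [dx, dy, dz], "angular": [wx, wy, wz], "hand": hand}, ...]. A call has 1 to 20 rows; each row shifts and turns the commanded pose from where the row before left it; what a row does not reach is not made up. A row lasts 1/10 s, in which the tool goes at most 50 mm and 8.59 degrees, less where a joint would pass 70% of its speed; a pose out of reach is approached as far as the arm can. A call is refused whole if a number of a shift passes 5 or a number of a turn 8.59, either way. A call with a gripper value outside its range is refused whole. The fingers move at their own pace and stop on an object; FORCE is the grip in N (left out, the last holds). Time passes only in rows, so rows that do not move let the fingers close. It gives the time, the measured TCP pose, the force and the opening at its end, in the units of the state.
- r.read_state(): the state, without advancing time (a new reading comes with each control period).
- r.camera(name): name is "scene" or "top"; returns the picture (420x560x3 uint8, red, green, blue); there is no depth.
- r.camera_info(name): a dict with "fx", "fy", "cx", "cy" (pixels), "rvec" (rotation vector, rad) and "tvec" (3), from world to camera coordinates, as OpenCV has them. Camera axes: x right, y down, z forward; pixel columns grow to the right and rows downward; lengths in m; the calibration is good to about 2 mm. A picture is of the moment at which its call begins. camera_info takes no time and is no camera call.
- r.close_job(): hands the job in, once; it reports no verdict.
Trained networks look in the newest picture that a camera, given by its name, has taken for a name from the list of things; names that differ only in an ending like _2 or _b are one class to them, and where a whole thing is asked for, a point or a joint stands for the part that bears it (a point fixed in the world has none). Each returns a list of dicts, best first, with "confidence" (0 to 1); they miss things now and then, are a little off and sometimes report something else, mostly with a low value. They report only what shows in the picture. A call takes as long as a camera call. They do not tell look-alikes from the thing itself.
- r.find_in(camera, name): "point" ([row, column] in pixels, amid what is visible of it).
- r.mark_of(camera, name): "point" ([row, column] in pixels: a listed point, or the origin of a listed thing).
The state is a dict: "time": time; "joint_positions": joint angles; "joint_vel": joint speeds; "joint_torque": joint torques, N m; "ee_pos": TCP position; "eef_rot": TCP orientation; "ft_force": force on the tool from outside, world axes, zero at the start; "torque": the same for the moment, N m; "width": finger opening in m.
Only numpy, scipy, OpenCV 4.12 (cv2) and the standard library are available. Lean on these libraries where they do the work, as an engineer would, in place of code of your own. Each camera call takes 0.05 s, during which the arm holds its last target.

## Working session

There is one attempt and no reset: what is moved stays moved. The work goes in short steps, Python scripts to look and compute and a shell command to move; the robot and the scene stay as the last step left them, time stands still between calls to the robot, and variables do not carry over. Pictures are saved under pics/ and viewed, and the job is handed in when it is done.

```bash
ls; mkdir -p pics
python3 - <<'E'
from bench import r
import cv2
s=r.read_state()
print(s['time'],s['ee_pos'],s['eef_rot'],s['width'],s['ft_force'])
for c in ['scene','top']:
    im=r.camera(c); cv2.imwrite(f'pics/{c}0.png',im[:,:,::-1]); print(c,r.camera_info(c))
    for n in ['bottle','tray','fixed_end','tray_front','end_stop_grip','tall1','tall2','short1','short2','short3','jar','carton','mug']:
        try: print(n,[(([round(v) for v in d['point']]),round(d['confidence'],2)) for d in r.mark_of(c,n)][:8])
        except Exception as e: print(n,e)
print(r.read_state()['time'])
E
```

```text
pics
0.0 [ 0.22925441 -0.58106862  0.2467445 ] [-0.69454929 -0.13256505  0.69477101 -0.13160939] 0.08703241996067121 [ 0.14643723  0.10439028 -0.42620724]
scene {'fx': 398.6694687168855, 'fy': 398.6694687168855, 'cx': 281.7822117878904, 'cy': 211.84337679107557, 'rvec': array([ 2.09935082,  0.86673502, -0.41049978]), 'tvec': array([-0.37343879, -0.13921612,  1.19729794])}
bottle [([376, 164], 0.79), ([231, 324], 0.28)]
tray [([260, 293], 0.61)]
fixed_end [([219, 340], 0.61)]
tray_front [([309, 147], 0.42)]
end_stop_grip [([218, 251], 0.95)]
tall1 [([222, 331], 0.82), ([230, 324], 0.74)]
tall2 [([222, 331], 0.82), ([230, 324], 0.74)]
short1 [([254, 296], 0.92), ([242, 304], 0.9), ([234, 229], 0.8), ([266, 284], 0.58)]
short2 [([254, 296], 0.92), ([242, 304], 0.9), ([234, 229], 0.8), ([266, 284], 0.58)]
short3 [([254, 296], 0.92), ([242, 304], 0.9), ([234, 229], 0.8), ([266, 284], 0.58)]
jar [([190, 346], 0.59)]
carton [([307, 148], 0.98)]
mug [([196, 393], 0.76)]
top {'fx': 397.00603204352154, 'fy': 397.00603204352154, 'cx': 283.18886522399316, 'cy': 220.0573933806171, 'rvec': array([ 2.13905373, -2.17659565,  0.11037785]), 'tvec': array([0.04751688, 0.51142524, 1.01026378])}
bottle [([192, 428], 0.79), ([205, 231], 0.44)]
tray [([202, 301], 0.63)]
fixed_end [([206, 232], 0.79)]
tray_front [([218, 299], 0.88)]
end_stop_grip [([221, 328], 0.86)]
tall1 [([209, 239], 0.92), ([206, 258], 0.73)]
tall2 [([209, 239], 0.92), ([206, 258], 0.73)]
short1 [([202, 296], 0.78), ([203, 310], 0.58), ([266, 317], 0.57)]
short2 [([202, 296], 0.78), ([203, 310], 0.58), ([266, 317], 0.57)]
short3 [([202, 296], 0.78), ([203, 310], 0.58), ([266, 317], 0.57)]
jar [([238, 184], 0.82)]
carton [([240, 410], 0.74)]
mug [([197, 160], 0.63)]
1.4
```

View pics/scene0.png

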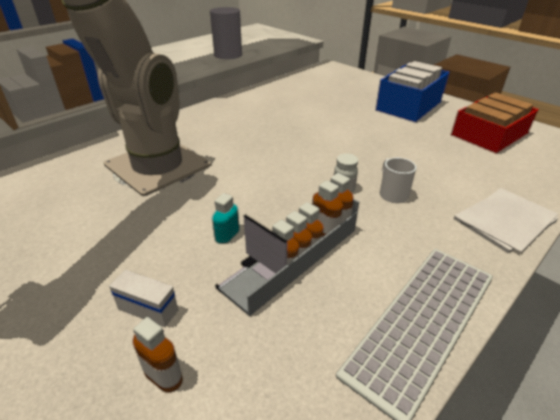

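View pics/top0.png

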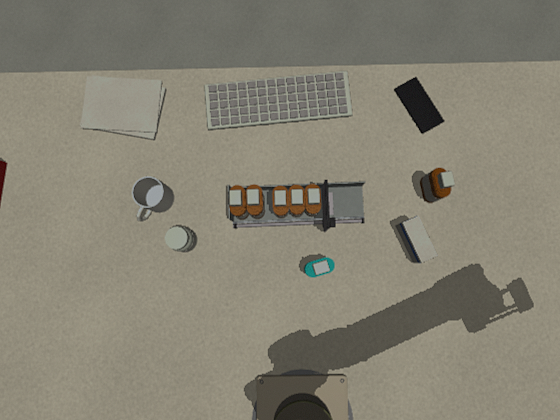

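```bash
cat > h.py <<'E'
import numpy as np,cv2
from bench import r
def cam(c):
    i=r.camera_info(c);K=np.array([[i['fx'],0,i['cx']],[0,i['fy'],i['cy']],[0,0,1]]);return K,np.array(i['rvec'],float),np.array(i['tvec'],float)
def proj(c,P):
    K,rv,t=cam(c);return cv2.projectPoints(np.atleast_2d(np.array(P,float)),rv,t,K,None)[0].reshape(-1,2)
def unp(c,rc,z):
    K,rv,t=cam(c);R=cv2.Rodrigues(rv)[0];d=R.T@np.linalg.inv(K)@[rc[1],rc[0],1];o=-R.T@t;return o+d*(z-o[2])/d[2]
def crop(src,rows,cols,k,out,draw=[],c=None):
    im=cv2.imread(src) if isinstance(src,str) else src[:,:,::-1]
    o=cv2.resize(im[rows[0]:rows[1],cols[0]:cols[1]],None,fx=k,fy=k,interpolation=cv2.INTER_CUBIC)
    for P,col in draw:
        p=((proj(c,P)-[cols[0],rows[0]]+0.5)*k).astype(np.int32);cv2.polylines(o,[p.reshape(-1,1,2)],False,col,1)
    cv2.imwrite(out,o)
def box(T,x0,x1,y0,y1,z):
    p,a=T;c,s=np.cos(a),np.sin(a)
    return [[p[0]+c*x-s*y,p[1]+s*x+c*y,z] for x,y in [(x0,y0),(x1,y0),(x1,y1),(x0,y1),(x0,y0)]]
E
python3 - <<'E'
from h import *
def two(a,b):
    A=[];
    import scipy.optimize as so
    f=lambda P:np.r_[proj('scene',P)[0]-[a[1],a[0]],proj('top',P)[0]-[b[1],b[0]]]
    q=so.least_squares(f,[.5,0,.05]);return q.x.round(4),q.fun.round(1)
for n,m,z in [('bottle',(192,428),0),('tray_front',(218,299),.014),('fixed_end',(206,232),.014),('end_stop_grip',(221,328),.12),('jar',(238,184),0),('carton',(240,410),0),('mug',(197,160),0),('turq',(266,317),0)]:
    print(n,unp('top',m,z).round(3))
print(unp('scene',(219,340),.014),unp('scene',(218,251),.12))
print(two((376,164),(192,428)),two((218,251),(221,328)))
crop('pics/top0.png',(170,245),(215,375),5,'pics/c1.png')
crop('pics/top0.png',(150,270),(380,470),5,'pics/c2.png')
crop('pics/scene0.png',(300,400),(100,200),5,'pics/c3.png')
crop('pics/scene0.png',(160,310),(205,375),4,'pics/c4.png')
E
```

```text
bottle [ 0.585 -0.354  0.   ]
tray_front [ 0.519 -0.003  0.014]
fixed_end [0.554 0.175 0.014]
end_stop_grip [ 0.498 -0.069  0.12 ]
jar [0.472 0.306 0.   ]
carton [ 0.456 -0.298  0.   ]
mug [0.585 0.373 0.   ]
turq [ 0.391 -0.049  0.   ]
[0.55460097 0.17396986 0.014     ] [ 0.49736119 -0.06279946  0.12      ]
(array([ 0.5887, -0.3532, -0.0087]), array([-1. , -0. , -1.4, -0.9])) (array([ 0.499 , -0.0668,  0.1231]), array([-1. ,  0. , -0.9, -0.7]))
```

View pics/c1.png

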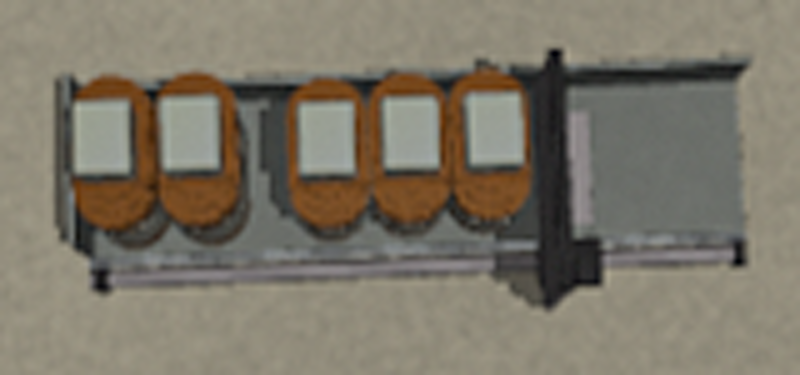

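View pics/c2.png

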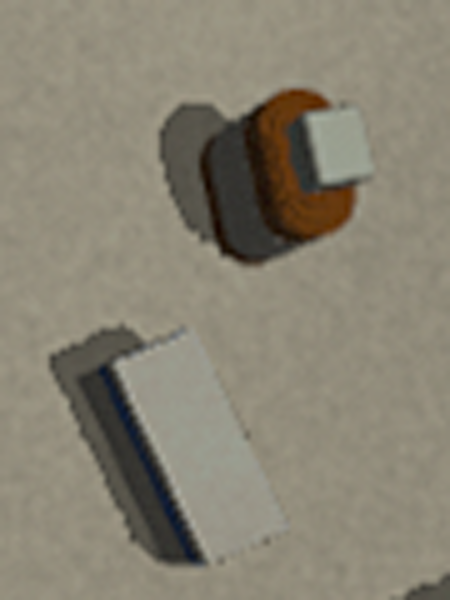

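View pics/c4.png

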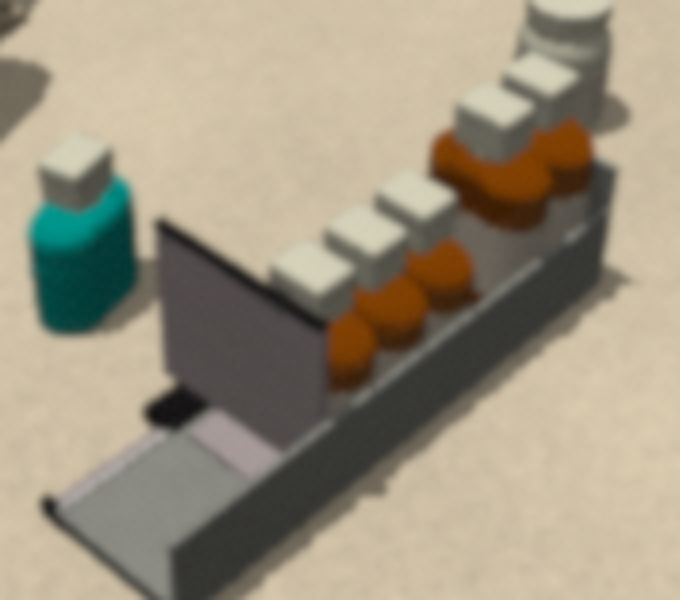

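Run:
```python
from h import *
pts=[]
for n,(x,y),z in [('t1',(102,137),.147),('t2',(190,133),.147),('s1',(327,137),.121),('s2',(412,133),.121),('s3',(495,130),.121)]:
    p=unp('top',(170+y/5-.5,215+x/5-.5),z);pts.append(p);print(n,p.round(4))
pts=np.array(pts);k=np.polyfit(pts[:,1],pts[:,0],1);a=-np.arctan(k[0]);print('yaw',np.degrees(a))
fe=np.array([.5545,.1745]);a0=np.radians(2)
ctr=fe-0.171*np.array([-np.sin(a0),np.cos(a0)]);print('ctr',ctr)
T=(ctr,a0)
G=(0,255,0);M=(255,0,255);Y=(0,255,255)
D=[(box(T,-.043,.043,-.175,.175,.014),G),(box(T,.039,.043,-.175,.175,.06),M),(box(T,-.043,.043,.171,.175,.09),Y),(box(T,-.068,.039,-.075,-.069,.12),(255,0,0))]
crop('pics/top0.png',(170,245),(215,375),5,'pics/c5.png',D,'top')
crop('pics/scene0.png',(160,310),(205,375),4,'pics/c6.png',D,'scene')
# bottle
for z,(x,y) in [(.133,(339,146)),]:
    p=unp('top',(150+y/5-.5,380+x/5-.5),z);print('cap',p)
for q in [(302,115),(360,107),(375,175),(318,187)]: print(unp('top',(150+q[1]/5-.5,380+q[0]/5-.5),.133).round(4))
```

```text
t1 [0.5553 0.1494 0.147 ]
t2 [0.5564 0.1082 0.147 ]
s1 [0.5578 0.0446 0.121 ]
s2 [0.559  0.0038 0.121 ]
s3 [ 0.5597 -0.0361  0.121 ]
yaw 1.3770341248310756
ctr [0.56046781 0.00360417]
cap [ 0.59202723 -0.35325045  0.133     ]
[ 0.6074 -0.3367  0.133 ]
[ 0.6107 -0.3644  0.133 ]
[ 0.5777 -0.3693  0.133 ]
[ 0.5725 -0.3421  0.133 ]
```

View pics/c5.png

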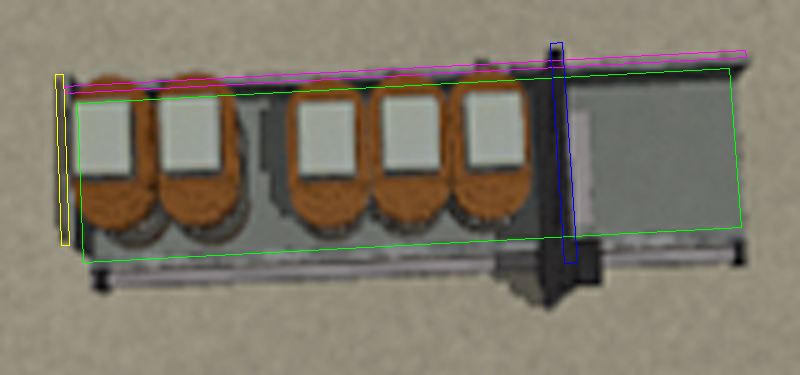

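View pics/c6.png

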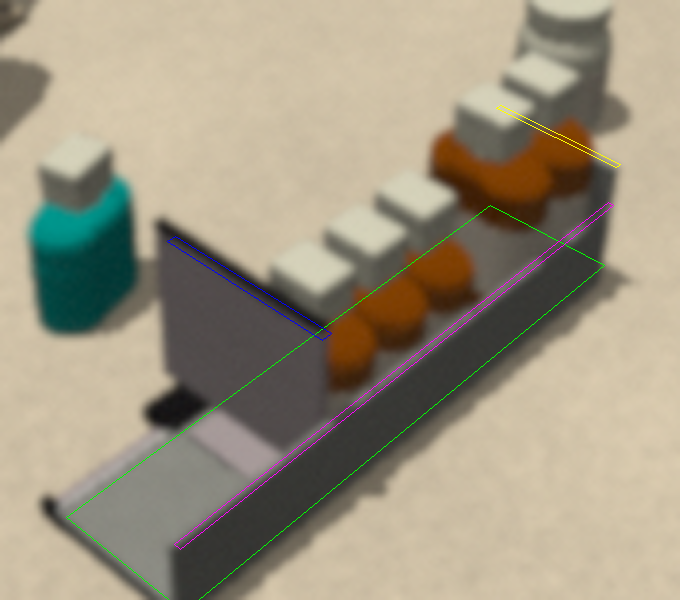

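View pics/c3.png

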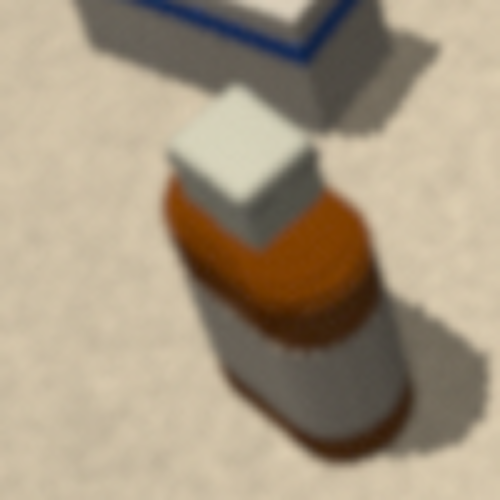

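Run:
```python
from h import *
from scipy.spatial.transform import Rotation as R
s=r.read_state();M=R.from_quat(s['eef_rot']).as_matrix();print(M.round(3),s['ee_pos'])
print('jaw yaw',np.degrees(np.arctan2(M[1,1],M[0,1])))
# refined tray overlay
a=np.radians(1.2);ctr=(.5600,.0036);T=(np.array(ctr),a)
G=(0,255,0);Mg=(255,0,255)
D=[(box(T,-.043,.039,-.175,.171,.014),G),(box(T,.039,.043,-.175,.175,.06),Mg),(box(T,.039-.1,.039,-.072,-.066,.12),(255,0,0))]
for i,y in enumerate([.146,.105]): D.append((box(T,-.002-.018,.016,y-.014,y+.014,.147),(0,0,255)))
for i,y in enumerate([.041,.0004,-.0395]): D.append((box(T,-.002-.018,.016,y-.014,y+.014,.121),(0,0,255)))
crop('pics/top0.png',(170,245),(215,375),5,'pics/c7.png',D,'top')
crop('pics/scene0.png',(160,310),(205,375),4,'pics/c8.png',D,'scene')
```

```text
[[ 0.     0.367 -0.93 ]
 [-0.    -0.93  -0.367]
 [-1.     0.     0.   ]] [ 0.22938809 -0.58140276  0.24758721]
jaw yaw -68.46953916464838
```

View pics/c7.png

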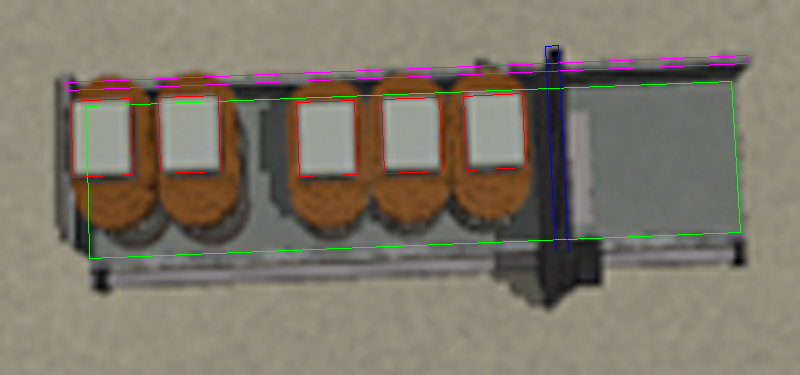

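View pics/c8.png

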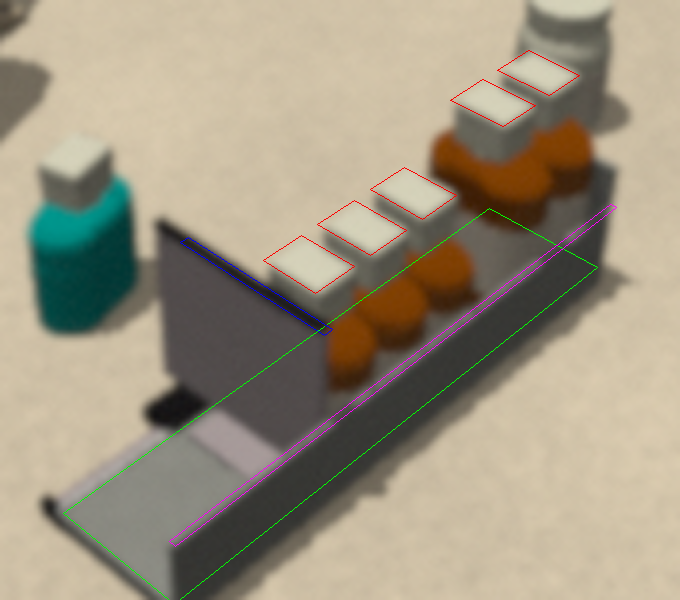

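```bash
python3 -m pendant '[{"translation":[1.8,3.4,0],"angular":[0,0,-1.4],"hand":1},{"translation":[1.8,3.4,0],"angular":[0,0,-1.4],"hand":1},{"translation":[1.8,3.4,0],"angular":[0,0,-1.4],"hand":1},{"translation":[1.8,3.4,0],"angular":[0,0,-1.4],"hand":1},{"translation":[1.8,3.4,0],"angular":[0,0,-1.4],"hand":1},{"translation":[1.8,3.4,0],"angular":[0,0,-1.4],"hand":1},{"translation":[1.8,3.4,0],"angular":[0,0,-1.4],"hand":1},{"translation":[1.8,3.4,0],"angular":[0,0,-1.4],"hand":1},{"translation":[1.8,3.4,0],"angular":[0,0,-1.4],"hand":1},{"translation":[1.8,3.4,0],"angular":[0,0,-1.4],"hand":1},{"translation":[1.8,3.4,0],"angular":[0,0,-1.4],"hand":1},{"translation":[1.8,3.4,0],"angular":[0,0,-1.4],"hand":1},{"translation":[1.8,3.4,0],"angular":[0,0,-1.4],"hand":1},{"translation":[1.8,3.4,0],"angular":[0,0,-1.4],"hand":1},{"translation":[1.8,3.4,0],"angular":[0,0,-0.8],"hand":1},{"translation":[0,0,0],"angular":[0,0,0],"hand":1},{"translation":[0,0,0],"angular":[0,0,0],"hand":1}]' 20
cat > st.py <<'E'
from h import *
from scipy.spatial.transform import Rotation as R
s=r.read_state();M=R.from_quat(s['eef_rot']).as_matrix()
print(s['time'],s['ee_pos'].round(4),'jaw',np.degrees(np.arctan2(M[1,1],M[0,1])).round(2),'x',M[:,0].round(3),'w',round(s['width'],4),'f',np.round(s['ft_force'],1),'j',np.round(s['joint_positions'],2))
E
python3 st.py
```

```text
time: 3.1
ee_pos: [0.4995, -0.0709, 0.2476]
eef_rot: [-0.707, -0.008, 0.707, -0.008]
ft_force: [0.4, -1.1, 0.5]
width: 0.0867
3.1 [ 0.4995 -0.0709  0.2476] jaw -88.76 x [-0. -0. -1.] w 0.0867 f [ 0.4 -1.1  0.5] j [ 0.56  0.1  -0.54  1.75  0.05  1.3  -1.54]
```

```bash
python3 -m pendant '[{"translation":[-0.1,0.3,-3],"angular":[0,0,0],"hand":0.2},{"translation":[0,0,-3],"angular":[0,0,0],"hand":0.2},{"translation":[0,0,-3],"angular":[0,0,0],"hand":0.2},{"translation":[0,0,-2.5],"angular":[0,0,0],"hand":0.2},{"translation":[0,0,-1.9],"angular":[0,0,0],"hand":0.2},{"translation":[0,0,0],"angular":[0,0,0],"hand":0.2},{"translation":[0,0,0],"angular":[0,0,0],"hand":0.2}]' 20
python3 - <<'E'
from h import *
im=r.camera('scene');crop(im,(150,300),(180,380),4,'pics/d1.png')
im=r.camera('top');crop(im,(150,270),(215,375),5,'pics/d2.png')
E
```

```text
time: 3.8
ee_pos: [0.4983, -0.0694, 0.1141]
eef_rot: [-0.707, -0.006, 0.707, -0.007]
ft_force: [0.7, -0.1, 0.2]
width: 0.0527
```

View pics/d1.png

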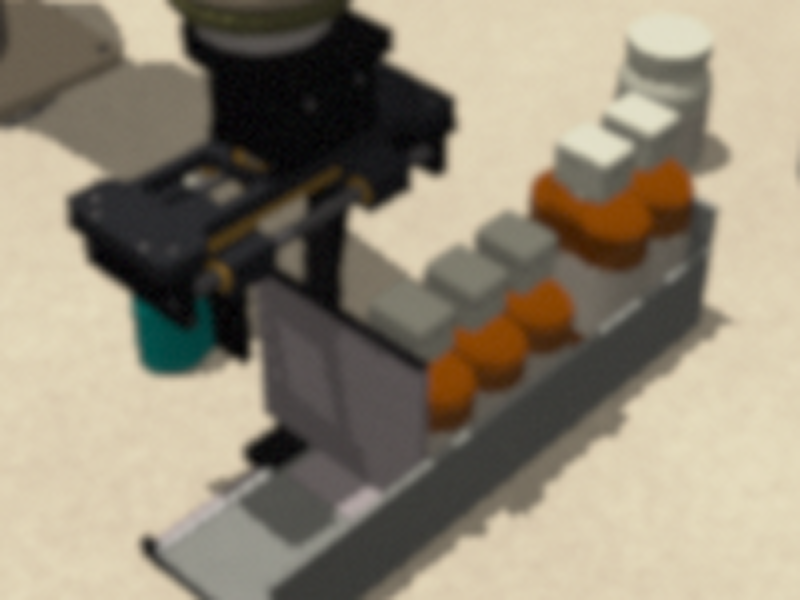

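```bash
python3 -m pendant '[{"translation":[0,0,0],"angular":[0,0,0],"hand":-1},{"translation":[0,0,0],"angular":[0,0,0],"hand":-1},{"translation":[0,0,0],"angular":[0,0,0],"hand":-1},{"translation":[0,0,0],"angular":[0,0,0],"hand":-1},{"translation":[0,0,0],"angular":[0,0,0],"hand":-1},{"translation":[0,0,0],"angular":[0,0,0],"hand":-1},{"translation":[0,0,0],"angular":[0,0,0],"hand":-1}]' 20
python3 -m pendant '[{"translation":[0.01,-0.4,0],"angular":[0,0,0],"hand":-1},{"translation":[0.01,-0.4,0],"angular":[0,0,0],"hand":-1},{"translation":[0.01,-0.4,0],"angular":[0,0,0],"hand":-1},{"translation":[0.01,-0.4,0],"angular":[0,0,0],"hand":-1},{"translation":[0.01,-0.4,0],"angular":[0,0,0],"hand":-1},{"translation":[0.01,-0.4,0],"angular":[0,0,0],"hand":-1},{"translation":[0.01,-0.4,0],"angular":[0,0,0],"hand":-1},{"translation":[0.01,-0.4,0],"angular":[0,0,0],"hand":-1},{"translation":[0.01,-0.4,0],"angular":[0,0,0],"hand":-1},{"translation":[0,0,0],"angular":[0,0,0],"hand":-1},{"translation":[0,0,0],"angular":[0,0,0],"hand":-1}]' 20
```

```text
time: 4.6
ee_pos: [0.4984, -0.0683, 0.1135]
eef_rot: [-0.707, -0.007, 0.707, -0.007]
ft_force: [-0.2, -1.4, -0.5]
width: 0.0056
time: 5.7
ee_pos: [0.4993, -0.1055, 0.1136]
eef_rot: [0.707, 0.006, -0.707, 0.007]
ft_force: [0.8, -2.7, -0.7]
width: 0.0058
```

```bash
python3 -m pendant '[{"translation":[0,0,0],"angular":[0,0,0],"hand":-0.2},{"translation":[0,0,0],"angular":[0,0,0],"hand":-0.2},{"translation":[0,0,0],"angular":[0,0,0],"hand":-0.2},{"translation":[0,0,2.5],"angular":[0,0,0],"hand":0},{"translation":[0,0,3.5],"angular":[0,0,0],"hand":0.5},{"translation":[0,0,3.5],"angular":[0,0,0],"hand":1},{"translation":[0,0,3.5],"angular":[0,0,0],"hand":1}]' 20
python3 -m pendant '[{"translation":[0.65,-1.77,0],"angular":[0,0,6.9],"hand":1},{"translation":[0.65,-1.77,0],"angular":[0,0,6.9],"hand":1},{"translation":[0.65,-1.77,0],"angular":[0,0,6.9],"hand":1},{"translation":[0.65,-1.77,0],"angular":[0,0,6.9],"hand":1},{"translation":[0.65,-1.77,0],"angular":[0,0,6.9],"hand":1},{"translation":[0.65,-1.77,0],"angular":[0,0,6.9],"hand":1},{"translation":[0.65,-1.77,0],"angular":[0,0,6.9],"hand":1},{"translation":[0.65,-1.77,0],"angular":[0,0,6.9],"hand":1},{"translation":[0.65,-1.77,0],"angular":[0,0,6.9],"hand":1},{"translation":[0.65,-1.77,0],"angular":[0,0,6.9],"hand":1},{"translation":[0.65,-1.77,0],"angular":[0,0,6.9],"hand":1},{"translation":[0.65,-1.77,0],"angular":[0,0,6.9],"hand":1},{"translation":[0.65,-1.77,0],"angular":[0,0,6.9],"hand":1},{"translation":[0.65,-1.77,0],"angular":[0,0,6.9],"hand":1},{"translation":[0,0,0],"angular":[0,0,0],"hand":1},{"translation":[0,0,0],"angular":[0,0,0],"hand":1}]'
python3 st.py
python3 - <<'E'
from h import *
im=r.camera('scene');cv2.imwrite('pics/e1.png',im[:,:,::-1])
im=r.camera('top');crop(im,(150,270),(215,375),5,'pics/e2.png')
for n in ['bottle','end_stop_grip']: print([(d['point'],d['confidence']) for d in r.mark_of('scene',n)][:3])
E
```

```text
time: 6.4
ee_pos: [0.4991, -0.1041, 0.245]
eef_rot: [0.707, 0.007, -0.707, 0.007]
ft_force: [1.3, -0.4, -0.3]
width: 0.0534
time: 8.0
ee_pos: [0.5903, -0.3519, 0.2431]
eef_rot: [0.466, 0.532, -0.466, 0.532]
ft_force: [-0.1, 0.6, -0.6]
width: 0.0871
8.0 [ 0.5903 -0.3519  0.2431] jaw 7.61 x [-0.     0.001 -1.   ] w 0.0871 f [-0.1  0.6 -0.6] j [ 0.85  0.53 -0.57  1.25  0.28  1.43  0.44]
[]
[([225.9, 233.2], 0.97), ([254.5, 295.1], 0.66)]
```

View pics/e1.png

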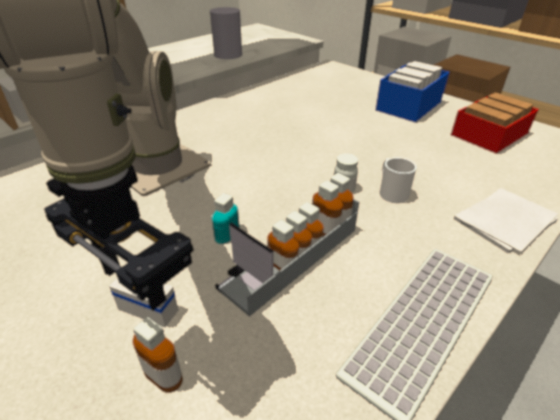

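View pics/e2.png

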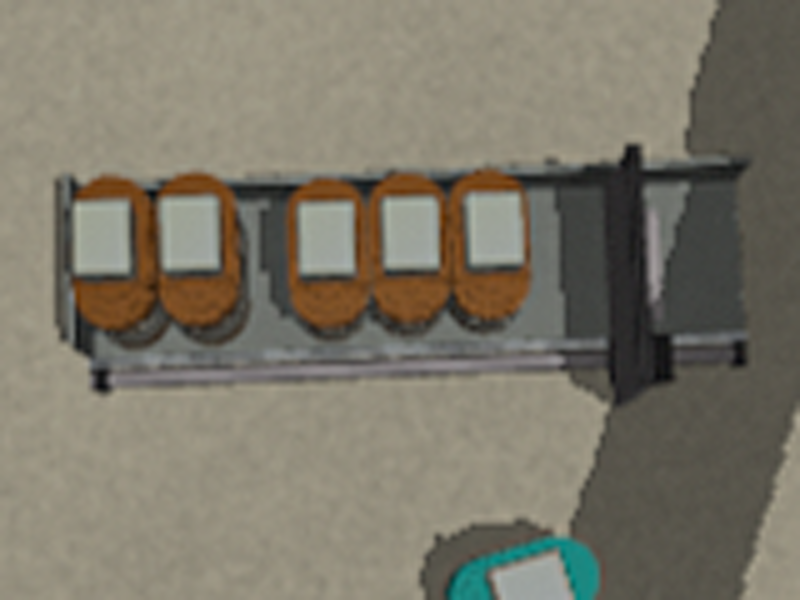

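The single amber bottle on the counter (scene ≈ row 350, col 160) is the target; the other lone bottle (scene ≈ 225, 225) is the turquoise look-alike. The enlarged crops c2/c3 confirmed this. The end stop is back by about 37 mm.

```bash
python3 -m pendant '[{"translation":[0.1,-0.1,-3],"angular":[0,0,0],"hand":1},{"translation":[0,0,-3],"angular":[0,0,0],"hand":1},{"translation":[0,0,-2.5],"angular":[0,0,0],"hand":1},{"translation":[0,0,-1.6],"angular":[0,0,0],"hand":1},{"translation":[0,0,-1],"angular":[0,0,0],"hand":1},{"translation":[0,0,0],"angular":[0,0,0],"hand":1},{"translation":[0,0,0],"angular":[0,0,0],"hand":1}]'
python3 - <<'E'
from h import *
im=r.camera('scene');crop(im,(240,400),(60,260),4,'pics/f1.png')
E
```

```text
time: 8.9
ee_pos: [0.5918, -0.3533, 0.1338]
eef_rot: [0.465, 0.532, -0.465, 0.533]
ft_force: [0.4, -0.1, 0.6]
width: 0.0868
```

View pics/f1.png

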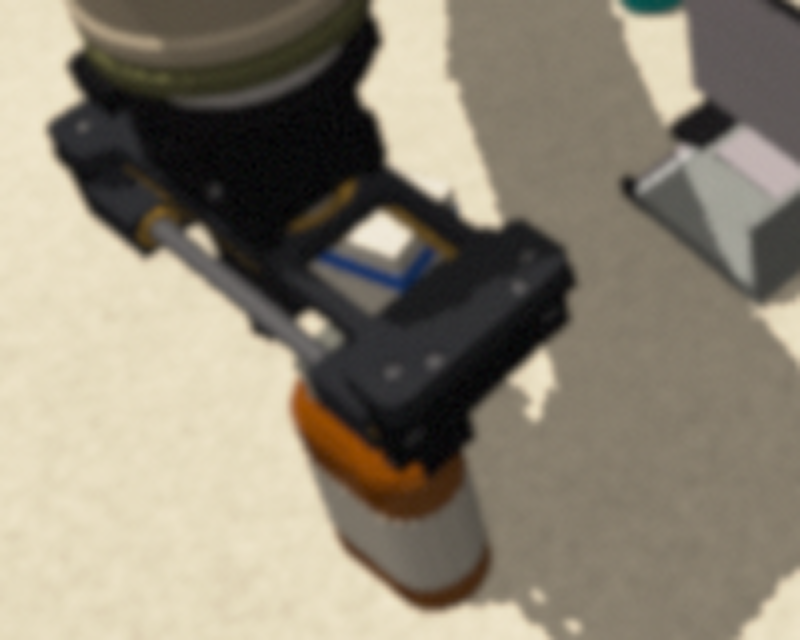

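```bash
python3 -m pendant '[{"translation":[0,0,-0.1],"angular":[0,0,0],"hand":-1},{"translation":[0,0,0],"angular":[0,0,0],"hand":-1},{"translation":[0,0,0],"angular":[0,0,0],"hand":-1},{"translation":[0,0,0],"angular":[0,0,0],"hand":-1},{"translation":[0,0,0],"angular":[0,0,0],"hand":-1},{"translation":[0,0,0],"angular":[0,0,0],"hand":-1},{"translation":[0,0,0],"angular":[0,0,0],"hand":-1}]' 35
python3 st.py
```

```text
time: 9.65
ee_pos: [0.5914, -0.3532, 0.1316]
eef_rot: [0.465, 0.533, -0.465, 0.533]
ft_force: [1.3, 0.6, 0.3]
width: 0.0393
9.65 [ 0.5914 -0.3532  0.1316] jaw 7.73 x [ 0.  0. -1.] w 0.0393 f [1.3 0.6 0.3] j [ 0.85  0.61 -0.55  1.38  0.32  1.24  0.41]
```

```bash
python3 -m pendant '[{"translation":[0,0,0],"angular":[0,0,0],"hand":-1},{"translation":[0,0,0],"angular":[0,0,0],"hand":-1},{"translation":[0,0,0],"angular":[0,0,0],"hand":-1}]' 35
python3 - <<'E'
from h import *
im=r.camera('scene');crop(im,(240,400),(60,260),4,'pics/f2.png')
E
```

```text
time: 9.95
ee_pos: [0.5913, -0.3531, 0.1315]
eef_rot: [0.465, 0.533, -0.465, 0.533]
ft_force: [0.4, 0.2, -0.0]
width: 0.0361
```

View pics/f2.png

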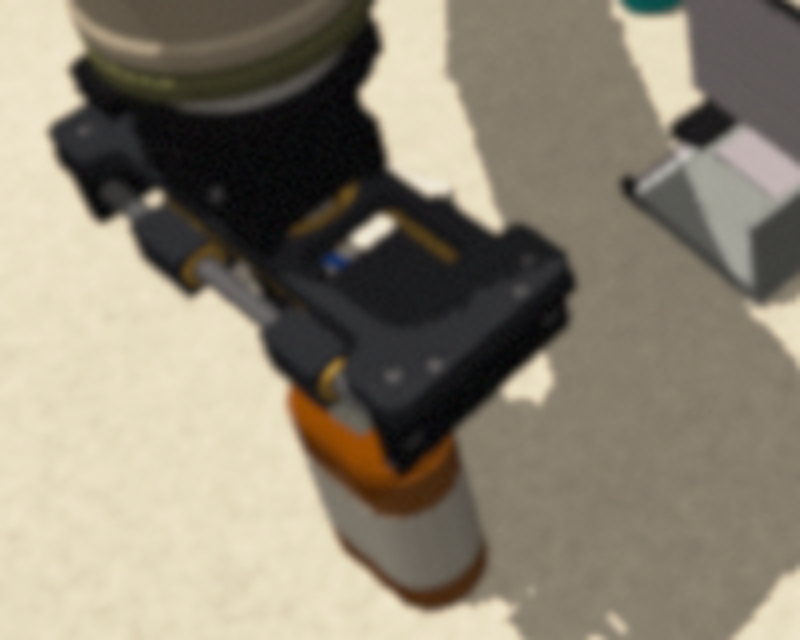

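```bash
python3 -m pendant '[{"translation":[0,0,1],"angular":[0,0,0],"hand":-1},{"translation":[0,0,2],"angular":[0,0,0],"hand":-1},{"translation":[0,0,3],"angular":[0,0,0],"hand":-1},{"translation":[0,0,3.5],"angular":[0,0,0],"hand":-1},{"translation":[0,0,3.5],"angular":[0,0,0],"hand":-1},{"translation":[0,0,3],"angular":[0,0,0],"hand":-1},{"translation":[0,0,1],"angular":[0,0,0],"hand":-1}]' 35
python3 -m pendant '[{"translation":[-0.5,1.5,0],"angular":[0,0,-0.25],"hand":-1},{"translation":[-0.98,3.03,0],"angular":[0,0,-0.46],"hand":-1},{"translation":[-0.98,3.03,0],"angular":[0,0,-0.46],"hand":-1},{"translation":[-0.98,3.03,0],"angular":[0,0,-0.46],"hand":-1},{"translation":[-0.98,3.03,0],"angular":[0,0,-0.46],"hand":-1},{"translation":[-0.98,3.03,0],"angular":[0,0,-0.46],"hand":-1},{"translation":[-0.98,3.03,0],"angular":[0,0,-0.46],"hand":-1},{"translation":[-0.98,3.03,0],"angular":[0,0,-0.46],"hand":-1},{"translation":[-0.98,3.03,0],"angular":[0,0,-0.46],"hand":-1},{"translation":[-0.98,3.03,0],"angular":[0,0,-0.46],"hand":-1},{"translation":[-0.98,3.03,0],"angular":[0,0,-0.46],"hand":-1},{"translation":[-0.98,3.03,0],"angular":[0,0,-0.46],"hand":-1},{"translation":[-0.98,3.03,0],"angular":[0,0,-0.46],"hand":-1},{"translation":[-0.98,3.03,0],"angular":[0,0,-0.46],"hand":-1},{"translation":[-0.48,1.53,0],"angular":[0,0,-0.25],"hand":-1},{"translation":[0,0,0],"angular":[0,0,0],"hand":-1},{"translation":[0,0,0],"angular":[0,0,0],"hand":-1}]' 35
python3 st.py
python3 - <<'E'
from h import *
im=r.camera('scene');cv2.imwrite('pics/g1.png',im[:,:,::-1])
im=r.camera('top');crop(im,(150,270),(215,375),5,'pics/g2.png')
E
```

```text
time: 10.7
ee_pos: [0.5921, -0.3533, 0.3061]
eef_rot: [0.466, 0.531, -0.465, 0.534]
ft_force: [-0.2, 0.4, -0.5]
width: 0.0357
time: 12.4
ee_pos: [0.454, 0.0705, 0.3013]
eef_rot: [0.494, 0.505, -0.495, 0.506]
ft_force: [-0.5, -0.2, -0.8]
width: 0.0358
12.4 [0.454  0.0705 0.3013] jaw 1.26 x [-0.    -0.001 -1.   ] w 0.0358 f [-0.5 -0.2 -0.8] j [ 0.64 -0.03 -0.86  1.75 -0.02  1.41 -0.19]
```

View pics/g1.png

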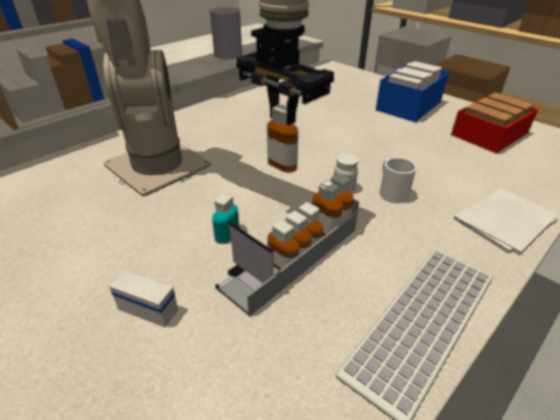

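View pics/g2.png

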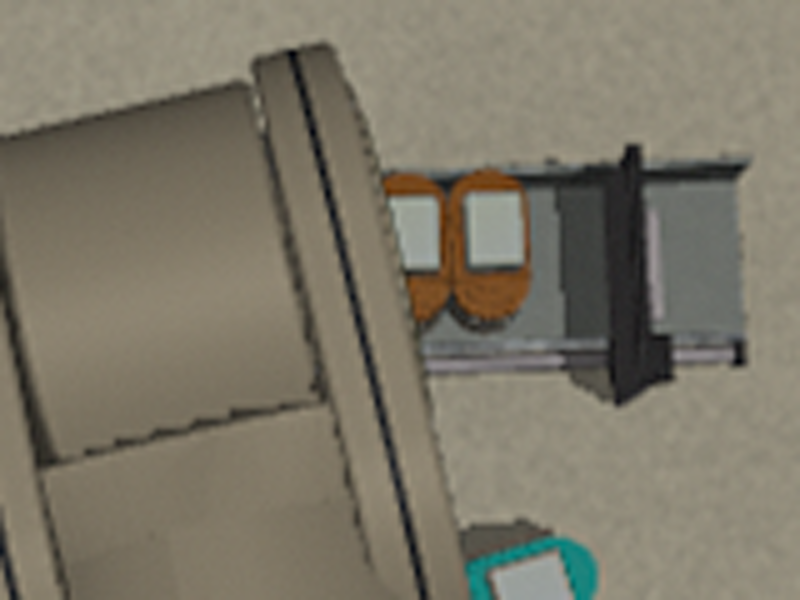

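```bash
python3 -m pendant '[{"translation":[0,0,-2],"angular":[0,0,0],"hand":-1},{"translation":[0,0,-3],"angular":[0,0,0],"hand":-1},{"translation":[0,0,-3],"angular":[0,0,0],"hand":-1},{"translation":[0,0,-3],"angular":[0,0,0],"hand":-1},{"translation":[0,0,-2.5],"angular":[0,0,0],"hand":-1},{"translation":[0,0,-1.8],"angular":[0,0,0],"hand":-1},{"translation":[0,0,0],"angular":[0,0,0],"hand":-1},{"translation":[0,0,0],"angular":[0,0,0],"hand":-1}]' 35
python3 st.py
python3 - <<'E'
from h import *
im=r.camera('scene')
s=r.read_state();p=s['ee_pos']
a=np.radians(1.2);T=(p[:2],a);z0=p[2]-.1315
D=[(box(T,-.018,.018,-.014,.014,z0+.133),(0,0,255)),(box(T,-.038,.038,-.02,.02,z0+.09),(0,255,0)),(box(T,-.038,.038,-.02,.02,z0),(255,0,0))]
crop(im,(120,280),(200,400),4,'pics/g3.png',D,'scene')
E
```

```text
time: 13.3
ee_pos: [0.4543, 0.0705, 0.1489]
eef_rot: [0.495, 0.505, -0.495, 0.505]
ft_force: [0.1, -0.3, -0.3]
width: 0.0358
13.3 [0.4543 0.0705 0.1489] jaw 1.2 x [-0.     0.001 -1.   ] w 0.0358 f [ 0.1 -0.3 -0.3] j [ 0.59  0.13 -0.88  1.97  0.11  1.09 -0.32]
```

View pics/g3.png

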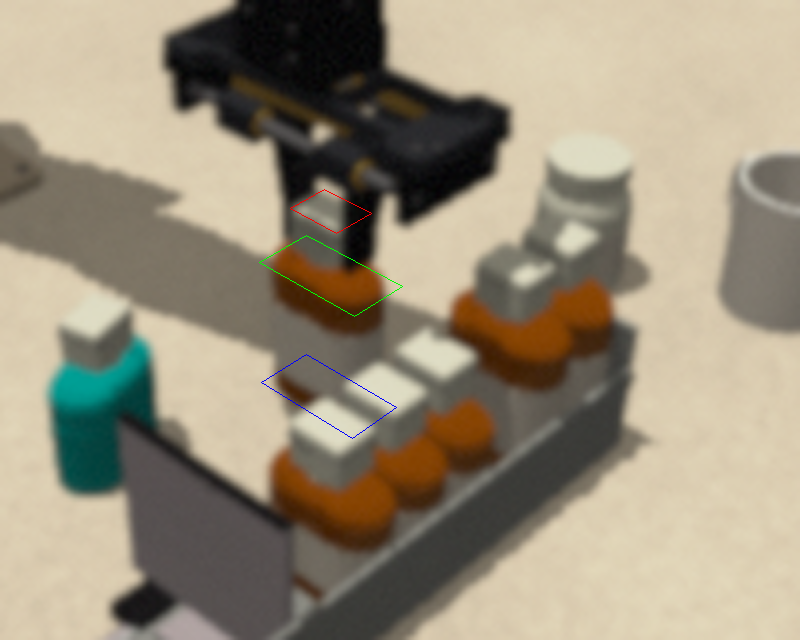

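```bash
python3 -m pendant '[{"translation":[1,0.5,0],"angular":[0,0,0],"hand":-1},{"translation":[1,0,0],"angular":[0,0,0],"hand":-1},{"translation":[1,0,0],"angular":[0,0,0],"hand":-1},{"translation":[0.6,0,0],"angular":[0,0,0],"hand":-1},{"translation":[0.3,0,0],"angular":[0,0,0],"hand":-1},{"translation":[0.2,0,0],"angular":[0,0,0],"hand":-1},{"translation":[0.2,0,0],"angular":[0,0,0],"hand":-1},{"translation":[0.2,0,0],"angular":[0,0,0],"hand":-1},{"translation":[0.2,0,0],"angular":[0,0,0],"hand":-1},{"translation":[0,0,0],"angular":[0,0,0],"hand":-1}]' 45
python3 st.py
python3 - <<'E'
from h import *
im=r.camera('scene');crop(im,(120,280),(200,400),4,'pics/h1.png')
E
```

```text
time: 14.35
ee_pos: [0.501, 0.0762, 0.1484]
eef_rot: [0.494, 0.506, -0.494, 0.505]
ft_force: [-1.9, 0.8, -0.6]
width: 0.0355
14.35 [0.501  0.0762 0.1484] jaw 1.27 x [-0.  0. -1.] w 0.0355 f [-1.9  0.8 -0.6] j [ 0.53  0.26 -0.86  1.86  0.22  1.12 -0.38]
```

View pics/h1.png

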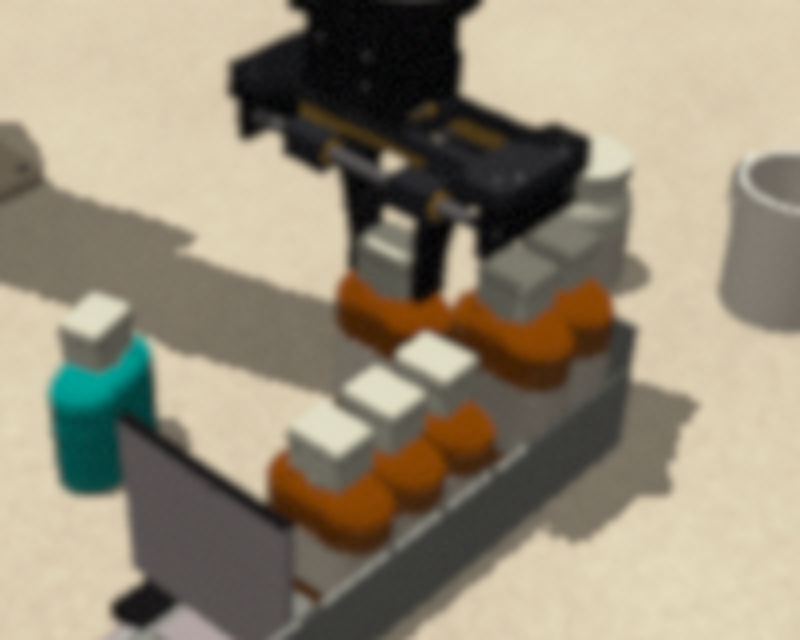

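Contact beginning (−1.9 N). Continue in 2 mm rows.

```bash
python3 -m pendant '[{"translation":[0.2,0,0],"angular":[0,0,0],"hand":-1},{"translation":[0.2,0,0],"angular":[0,0,0],"hand":-1},{"translation":[0.2,0,0],"angular":[0,0,0],"hand":-1},{"translation":[0.2,0,0],"angular":[0,0,0],"hand":-1},{"translation":[0.2,-0.03,0],"angular":[0,0,0],"hand":-1}]' 45
python3 st.py
python3 -m pendant '[{"translation":[0.2,-0.03,0],"angular":[0,0,0],"hand":-1},{"translation":[0.2,-0.03,0],"angular":[0,0,0],"hand":-1},{"translation":[0.2,-0.03,0],"angular":[0,0,0],"hand":-1},{"translation":[0.2,-0.03,0],"angular":[0,0,0],"hand":-1},{"translation":[0.2,-0.03,0],"angular":[0,0,0],"hand":-1}]' 45
python3 st.py
python3 - <<'E'
from h import *
im=r.camera('scene');crop(im,(120,280),(200,400),4,'pics/h2.png')
E
```

```text
time: 14.9
ee_pos: [0.511, 0.0749, 0.1483]
eef_rot: [0.494, 0.505, -0.495, 0.505]
ft_force: [-3.9, -3.4, -1.1]
width: 0.0359
14.9 [0.511  0.0749 0.1483] jaw 1.22 x [-0.001 -0.001 -1.   ] w 0.0359 f [-3.9 -3.4 -1.1] j [ 0.51  0.28 -0.85  1.83  0.23  1.13 -0.39]
time: 15.4
ee_pos: [0.5215, 0.0733, 0.1485]
eef_rot: [0.495, 0.505, -0.495, 0.505]
ft_force: [-2.8, -4.3, -1.1]
width: 0.0359
15.4 [0.5215 0.0733 0.1485] jaw 1.2 x [ 0.    -0.001 -1.   ] w 0.0359 f [-2.8 -4.3 -1.1] j [ 0.5   0.31 -0.84  1.81  0.25  1.14 -0.4 ]
```

View pics/h2.png

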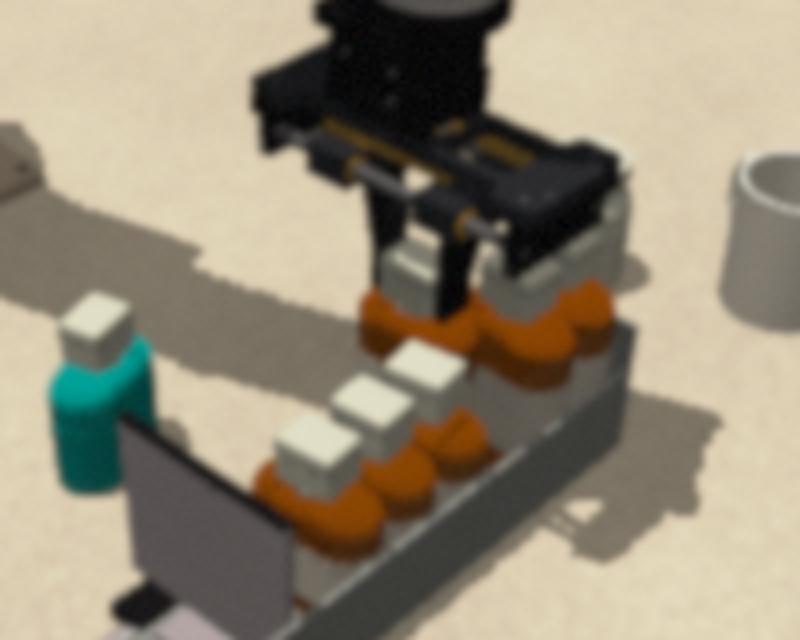

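```bash
python3 -m pendant '[{"translation":[0.2,-0.03,0],"angular":[0,0,0],"hand":-1},{"translation":[0.2,-0.03,0],"angular":[0,0,0],"hand":-1},{"translation":[0.2,0,0],"angular":[0,0,0],"hand":-1},{"translation":[0.2,0,0],"angular":[0,0,0],"hand":-1},{"translation":[0.2,0,0],"angular":[0,0,0],"hand":-1},{"translation":[0.2,0,0],"angular":[0,0,0],"hand":-1},{"translation":[0.2,0,0],"angular":[0,0,0],"hand":-1},{"translation":[0.2,0,0],"angular":[0,0,0],"hand":-1}]' 45
python3 st.py
python3 -m pendant '[{"translation":[0.2,0,0],"angular":[0,0,0],"hand":-1},{"translation":[0.2,0,0],"angular":[0,0,0],"hand":-1},{"translation":[0.2,0,0],"angular":[0,0,0],"hand":-1},{"translation":[0.2,0,0],"angular":[0,0,0],"hand":-1},{"translation":[0.2,0,0],"angular":[0,0,0],"hand":-1},{"translation":[0.2,0,0],"angular":[0,0,0],"hand":-1},{"translation":[0.2,0,0],"angular":[0,0,0],"hand":-1},{"translation":[0.2,0,0],"angular":[0,0,0],"hand":-1}]' 45
python3 st.py
python3 - <<'E'
from h import *
im=r.camera('scene');crop(im,(120,280),(200,400),4,'pics/h3.png')
E
```

```text
time: 16.25
ee_pos: [0.5373, 0.0733, 0.1486]
eef_rot: [0.495, 0.505, -0.495, 0.505]
ft_force: [-2.8, -4.5, -1.3]
width: 0.0354
16.25 [0.5373 0.0733 0.1486] jaw 1.24 x [ 0. -0. -1.] w 0.0354 f [-2.8 -4.5 -1.3] j [ 0.49  0.34 -0.83  1.77  0.27  1.15 -0.4 ]
time: 17.05
ee_pos: [0.5534, 0.0738, 0.1486]
eef_rot: [0.495, 0.505, -0.494, 0.505]
ft_force: [-2.6, -2.4, -0.9]
width: 0.0358
17.05 [0.5534 0.0738 0.1486] jaw 1.26 x [ 0.  0. -1.] w 0.0358 f [-2.6 -2.4 -0.9] j [ 0.47  0.38 -0.82  1.73  0.3   1.16 -0.41]
```

View pics/h3.png

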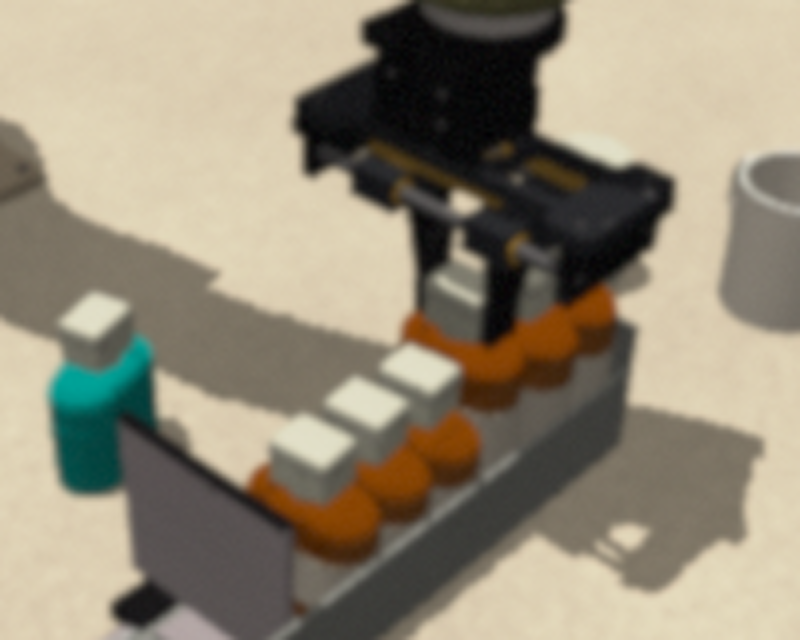

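```bash
python3 -m pendant '[{"translation":[0.15,0,-0.1],"angular":[0,0,0],"hand":-1},{"translation":[0.15,0,-0.1],"angular":[0,0,0],"hand":-1},{"translation":[0.1,0,-0.05],"angular":[0,0,0],"hand":-1},{"translation":[0.1,0,0],"angular":[0,0,0],"hand":-1}]' 45
python3 -m pendant '[{"translation":[0.1,0,0],"angular":[0,0,0],"hand":-1},{"translation":[0.1,0,0],"angular":[0,0,0],"hand":-1}]' 45
```

```text
time: 17.5
ee_pos: [0.5581, 0.0738, 0.146]
eef_rot: [0.495, 0.506, -0.494, 0.505]
ft_force: [-2.0, -2.2, 0.2]
width: 0.0354
time: 17.7
ee_pos: [0.5589, 0.0739, 0.1458]
eef_rot: [0.494, 0.506, -0.495, 0.505]
ft_force: [-8.2, -1.8, 2.8]
width: 0.0357
```

```bash
python3 -m pendant '[{"translation":[0.05,0,0],"angular":[0,0,0],"hand":-1},{"translation":[0,0,0],"angular":[0,0,0],"hand":-1},{"translation":[0,0,0],"angular":[0,0,0],"hand":-1}]' 45
python3 - <<'E'
from h import *
im=r.camera('scene');crop(im,(120,280),(200,400),4,'pics/i1.png')
E
```

```text
time: 18.0
ee_pos: [0.5591, 0.0739, 0.1456]
eef_rot: [0.493, 0.506, -0.495, 0.505]
ft_force: [-6.9, -1.6, 1.9]
width: 0.0353
```

View pics/i1.png

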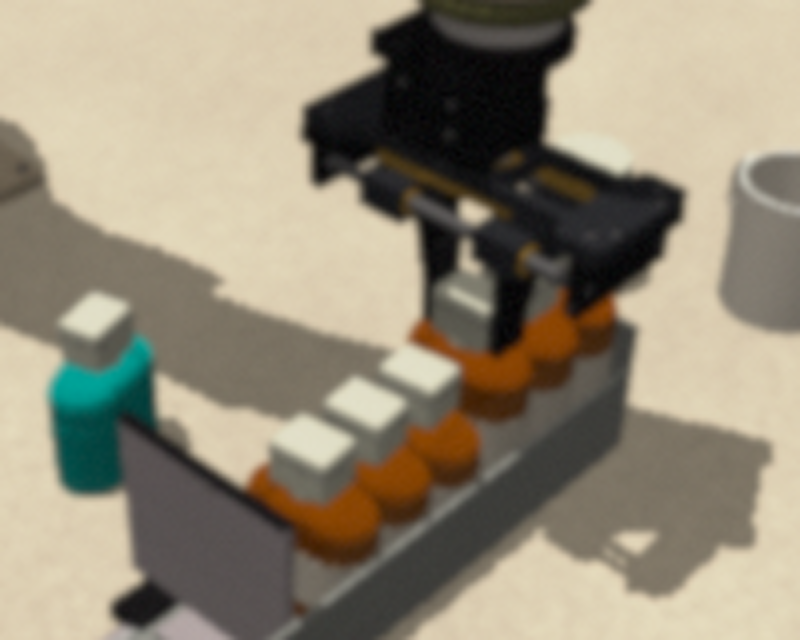

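```bash
python3 -m pendant '[{"translation":[0,0,0],"angular":[0,0,0],"hand":0.3},{"translation":[0,0,0],"angular":[0,0,0],"hand":0.3},{"translation":[0,0,0],"angular":[0,0,0],"hand":0.3},{"translation":[0,0,0],"angular":[0,0,0],"hand":0.3},{"translation":[0,0,1],"angular":[0,0,0],"hand":0.3},{"translation":[0,0,2],"angular":[0,0,0],"hand":0.3},{"translation":[0,0,3],"angular":[0,0,0],"hand":0.3},{"translation":[0,0,4],"angular":[0,0,0],"hand":0.3}]' 20
python3 -m pendant '[{"translation":[-0.43,-1.35,0],"angular":[0,0,-6.9],"hand":0.3},{"translation":[-0.43,-1.35,0],"angular":[0,0,-6.9],"hand":0.3},{"translation":[-0.43,-1.35,0],"angular":[0,0,-6.9],"hand":0.3},{"translation":[-0.43,-1.35,0],"angular":[0,0,-6.9],"hand":0.3},{"translation":[-0.43,-1.35,0],"angular":[0,0,-6.9],"hand":0.3},{"translation":[-0.43,-1.35,0],"angular":[0,0,-6.9],"hand":0.3},{"translation":[-0.43,-1.35,0],"angular":[0,0,-6.9],"hand":0.3},{"translation":[-0.43,-1.35,0],"angular":[0,0,-6.9],"hand":0.3},{"translation":[-0.43,-1.35,0],"angular":[0,0,-6.9],"hand":0.3},{"translation":[-0.43,-1.35,0],"angular":[0,0,-6.9],"hand":0.3},{"translation":[-0.43,-1.35,0],"angular":[0,0,-6.9],"hand":0.3},{"translation":[-0.43,-1.35,0],"angular":[0,0,-6.9],"hand":0.3},{"translation":[-0.43,-1.35,0],"angular":[0,0,-7.2],"hand":0.3},{"translation":[-0.43,-0.4,0],"angular":[0,0,0],"hand":0.3},{"translation":[0,0,0],"angular":[0,0,0],"hand":0.3}]'
python3 st.py
python3 - <<'E'
from h import *
im=r.camera('scene');crop(im,(120,280),(200,400),4,'pics/j1.png')
im=r.camera('top');crop(im,(170,245),(215,375),5,'pics/j2.png')
E
```

```text
time: 18.85
ee_pos: [0.5599, 0.0735, 0.2468]
eef_rot: [0.494, 0.506, -0.495, 0.505]
ft_force: [0.0, 0.6, 0.6]
width: 0.0567
time: 20.35
ee_pos: [0.5002, -0.1061, 0.2466]
eef_rot: [0.707, 0.009, -0.707, 0.009]
ft_force: [0.5, 0.5, 0.6]
width: 0.0568
20.35 [ 0.5002 -0.1061  0.2466] jaw -88.58 x [ 0.001 -0.    -1.   ] w 0.0568 f [0.5 0.5 0.6] j [ 0.65  0.12 -0.57  1.73  0.07  1.31 -1.48]
```

View pics/j1.png

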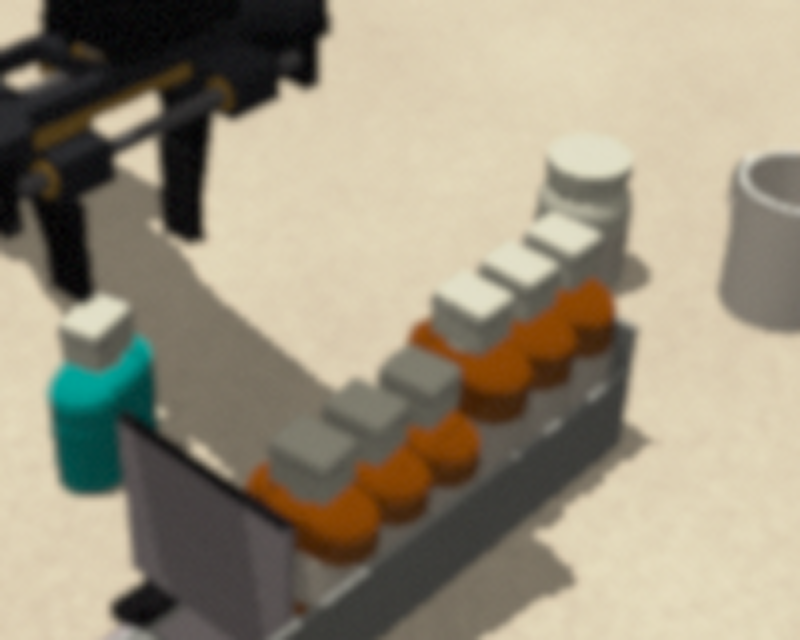

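View pics/j2.png

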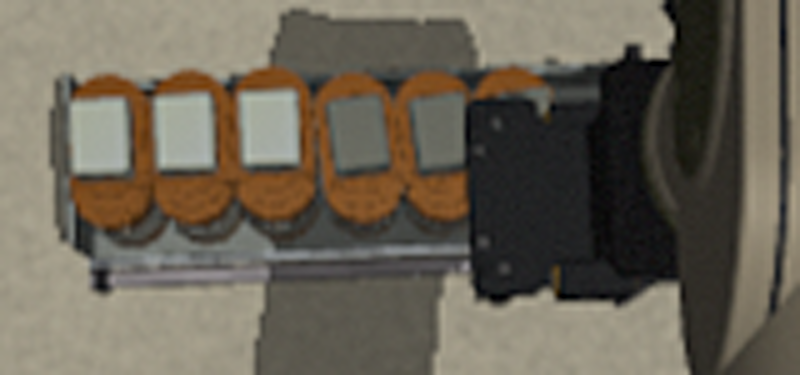

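```bash
python3 -m pendant '[{"translation":[-0.1,0.05,-3],"angular":[0,0,0],"hand":0.1},{"translation":[0,0,-3],"angular":[0,0,0],"hand":0.1},{"translation":[0,0,-3],"angular":[0,0,0],"hand":0.1},{"translation":[0,0,-2.5],"angular":[0,0,0],"hand":0.1},{"translation":[0,0,-1.8],"angular":[0,0,0],"hand":0.1},{"translation":[0,0,0],"angular":[0,0,0],"hand":0.1},{"translation":[0,0,0],"angular":[0,0,0],"hand":-1},{"translation":[0,0,0],"angular":[0,0,0],"hand":-1},{"translation":[0,0,0],"angular":[0,0,0],"hand":-1},{"translation":[0,0,0],"angular":[0,0,0],"hand":-1},{"translation":[0,0,0],"angular":[0,0,0],"hand":-1},{"translation":[0,0,0],"angular":[0,0,0],"hand":-1},{"translation":[0,0,0],"angular":[0,0,0],"hand":-1}]' 20
python3 st.py
```

```text
time: 21.75
ee_pos: [0.4994, -0.1054, 0.1132]
eef_rot: [0.707, 0.008, -0.707, 0.008]
ft_force: [-0.5, 0.1, 2.3]
width: 0.0059
21.75 [ 0.4994 -0.1054  0.1132] jaw -88.74 x [ 0. -0. -1.] w 0.0059 f [-0.5  0.1  2.3] j [ 0.62  0.25 -0.56  1.89  0.16  1.04 -1.55]
```

```bash
python3 -m pendant '[{"translation":[-0.01,0.3,0],"angular":[0,0,0],"hand":-1},{"translation":[-0.01,0.3,0],"angular":[0,0,0],"hand":-1},{"translation":[0,0.3,0],"angular":[0,0,0],"hand":-1},{"translation":[-0.01,0.3,0],"angular":[0,0,0],"hand":-1},{"translation":[0,0.3,0],"angular":[0,0,0],"hand":-1},{"translation":[-0.01,0.3,0],"angular":[0,0,0],"hand":-1},{"translation":[0,0.2,0],"angular":[0,0,0],"hand":-1},{"translation":[-0.01,0.2,0],"angular":[0,0,0],"hand":-1},{"translation":[0,0.2,0],"angular":[0,0,0],"hand":-1},{"translation":[0,0.2,0],"angular":[0,0,0],"hand":-1}]' 25
python3 -m pendant '[{"translation":[-0.01,0.15,0],"angular":[0,0,0],"hand":-1},{"translation":[0,0.15,0],"angular":[0,0,0],"hand":-1},{"translation":[0,0.15,0],"angular":[0,0,0],"hand":-1}]' 25
python3 -m pendant '[{"translation":[0,0.1,0],"angular":[0,0,0],"hand":-1},{"translation":[0,0.1,0],"angular":[0,0,0],"hand":-1}]' 25
```

```text
time: 22.75
ee_pos: [0.4988, -0.0793, 0.1132]
eef_rot: [-0.707, -0.008, 0.707, -0.008]
ft_force: [-1.9, -1.8, 6.3]
width: 0.0062
time: 23.05
ee_pos: [0.4987, -0.0755, 0.1132]
eef_rot: [-0.707, -0.007, 0.707, -0.008]
ft_force: [-1.8, -6.3, 6.0]
width: 0.006
time: 23.25
ee_pos: [0.4987, -0.0749, 0.1132]
eef_rot: [-0.707, -0.006, 0.707, -0.008]
ft_force: [-1.3, -11.3, 4.8]
width: 0.0057
```

Run:
```python
from h import *
im=r.camera('scene');crop(im,(120,280),(200,400),4,'pics/k1.png')
im=r.camera('top');crop(im,(170,245),(215,375),5,'pics/k2.png')
```

```text
(no output)
```

View pics/k1.png

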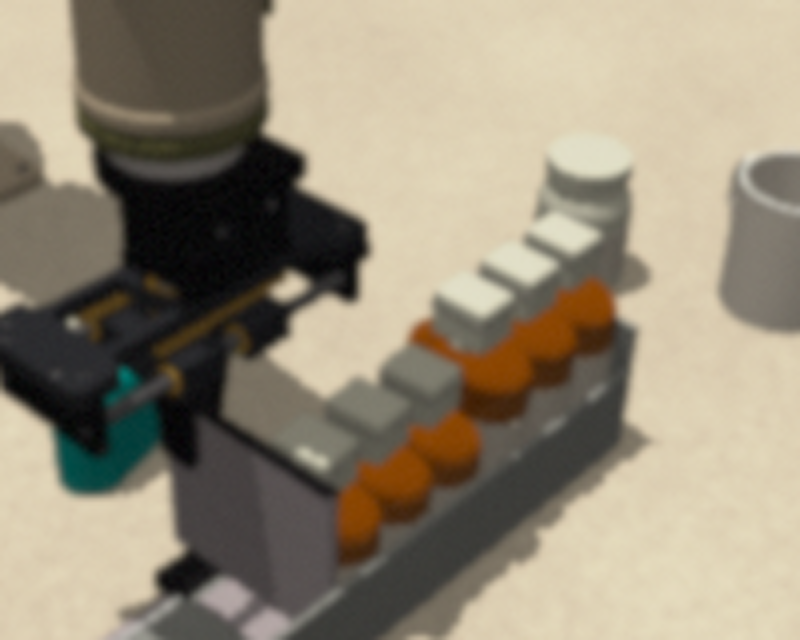

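View pics/k2.png

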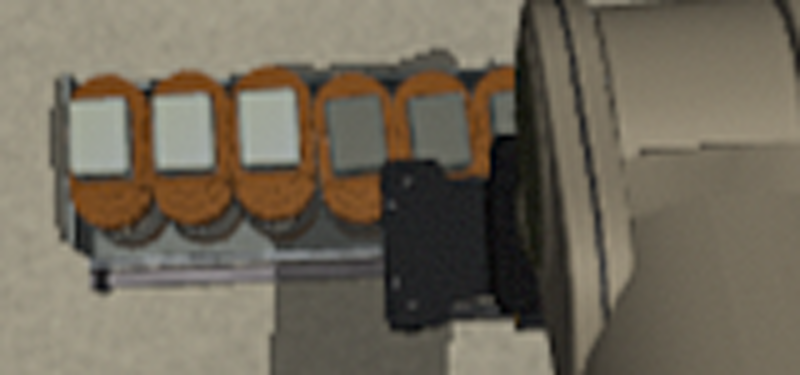

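```bash
python3 -m pendant '[{"translation":[0,0.15,0],"angular":[0,0,0],"hand":-1},{"translation":[0,0.15,0],"angular":[0,0,0],"hand":-1}]' 40
python3 -m pendant '[{"translation":[0,0.15,0],"angular":[0,0,0],"hand":-1},{"translation":[0,0.1,0],"angular":[0,0,0],"hand":-1},{"translation":[0,0,0],"angular":[0,0,0],"hand":-1}]' 40
```

```text
time: 23.55
ee_pos: [0.4987, -0.0744, 0.1132]
eef_rot: [0.707, 0.005, -0.707, 0.008]
ft_force: [-0.4, -22.5, 4.4]
width: 0.0059
time: 23.85
ee_pos: [0.4987, -0.0742, 0.1132]
eef_rot: [0.707, 0.003, -0.707, 0.008]
ft_force: [-0.1, -26.8, 2.3]
width: 0.0058
```

```bash
python3 -m pendant '[{"translation":[0,-0.3,0],"angular":[0,0,0],"hand":-1},{"translation":[0,0,0],"angular":[0,0,0],"hand":-0.3},{"translation":[0,0,0],"angular":[0,0,0],"hand":-0.1},{"translation":[0,0,0],"angular":[0,0,0],"hand":-0.1},{"translation":[0,0,2.5],"angular":[0,0,0],"hand":0.1},{"translation":[0,0,4],"angular":[0,0,0],"hand":0.1},{"translation":[-1,-4,4],"angular":[0,0,0],"hand":0.1},{"translation":[-1,-4.5,0],"angular":[0,0,0],"hand":0.1},{"translation":[-1,-4.5,0],"angular":[0,0,0],"hand":0.1},{"translation":[0,-4.5,0],"angular":[0,0,0],"hand":0.1},{"translation":[0,0,0],"angular":[0,0,0],"hand":0.1}]' 20
python3 - <<'E'
from h import *
im=r.camera('scene');crop(im,(140,290),(200,380),4,'pics/l1.png')
im=r.camera('top');crop(im,(172,242),(220,350),6,'pics/l2.png');cv2.imwrite('pics/l2raw.png',im[:,:,::-1])
for n in ['end_stop_grip','fixed_end','bottle','short1','tall1']: print(n,[(np.round(d['point'],1),round(d['confidence'],2)) for d in r.mark_of('top',n)][:4])
E
```

```text
time: 24.95
ee_pos: [0.4685, -0.246, 0.2122]
eef_rot: [-0.707, -0.005, 0.707, -0.005]
ft_force: [-0.4, 0.9, 0.1]
width: 0.0477
end_stop_grip [(array([222.1, 329.5]), 0.85)]
fixed_end [(array([206.3, 229.6]), 0.82)]
bottle [(array([207.2, 272.7]), 0.91)]
short1 [(array([203.4, 298.4]), 0.77), (array([203.1, 316.8]), 0.72), (array([204.1, 285.4]), 0.66), (array([268.8, 316.8]), 0.65)]
tall1 [(array([205.4, 253.4]), 0.89), (array([205.1, 240.9]), 0.82)]
```

View pics/l1.png

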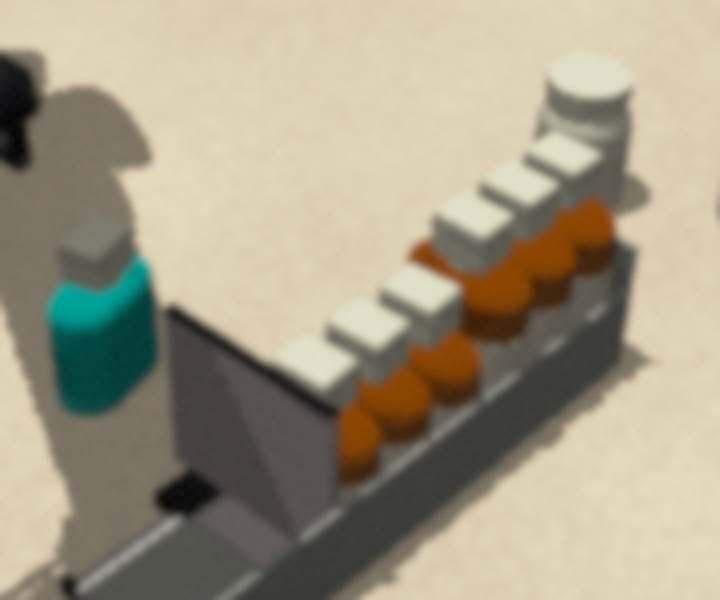

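View pics/l2.png

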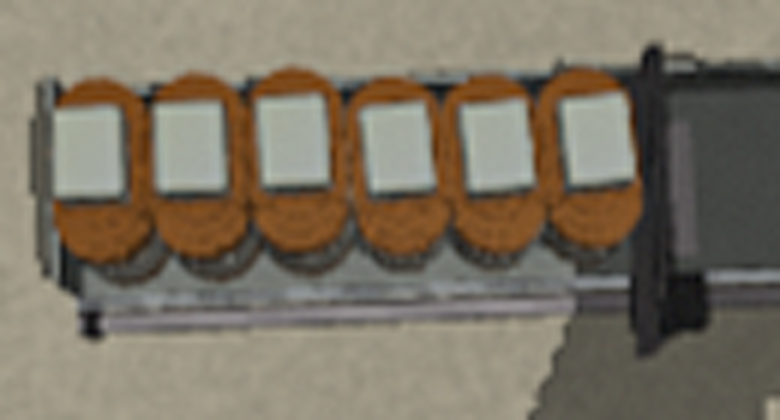

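```bash
cat > caps.py <<'E'
from h import *
import sys
def caps(im,shorts_from=3):
    bgr=im; k=6; r0,c0=172,215
    o=cv2.resize(bgr[r0:242,c0:350],None,fx=k,fy=k,interpolation=cv2.INTER_CUBIC)
    hsv=cv2.cvtColor(o,cv2.COLOR_BGR2HSV)
    m=((hsv[...,1]<45)&(hsv[...,2]>165)).astype(np.uint8)
    m=cv2.morphologyEx(m,cv2.MORPH_OPEN,np.ones((9,9)))
    cs=[c for c in cv2.findContours(m,0,2)[0] if 2500<cv2.contourArea(c)<9000]
    R=sorted([cv2.minAreaRect(c) for c in cs],key=lambda q:q[0][0])
    a=np.radians(1.2);ax=np.array([np.cos(a),np.sin(a)]);ay=np.array([-np.sin(a),np.cos(a)])
    for i,q in enumerate(R):
        z=.147 if i<shorts_from else .121
        P=np.array([unp('top',(r0+p[1]/k-.5+.5/k,c0+p[0]/k-.5+.5/k),z)[:2] for p in cv2.boxPoints(q)])
        e=[P[(j+1)%4]-P[j] for j in range(2)];l=max(e,key=np.linalg.norm)
        if l[0]<0:l=-l
        d=P.mean(0)-[.56,.0036]
        print(i,'tray x %.1f y %.1f yaw %.1f'%(d@ax*1e3,d@ay*1e3,np.degrees(np.arctan2(l[1],l[0]))-1.2),np.round([np.linalg.norm(v)*1e3 for v in e],1))
caps(cv2.imread(sys.argv[1]),int(sys.argv[2]))
E
echo before;python3 caps.py pics/top0.png 2; echo now; python3 caps.py pics/l2raw.png 3
python3 - <<'E'
from h import *
print(unp('top',(222.1,329.5),.12))
E
```

```text
before
now
0 tray x -1.1 y 147.9 yaw -0.1 [23.2 31.3]
1 tray x -0.8 y 107.9 yaw -0.1 [23.5 30.6]
2 tray x -0.0 y 67.5 yaw 2.1 [23.6 31.5]
3 tray x 0.3 y 26.8 yaw 3.5 [23.3 31.2]
4 tray x -0.6 y -13.3 yaw 3.6 [23.7 31.2]
5 tray x 0.5 y -53.6 yaw 3.6 [24.3 31.3]
[ 0.49495006 -0.07259668  0.12      ]
```

Run:
```python
from bench import r
print(r.close_job(), r.read_state()['time'])
```

```text
the job is handed in; nothing more can be done
the job is handed in; nothing more can be done
```

The bottle is back in the row between tall2 and short1, home against the back. The end stop is slid up against the row, the gripper is clear, and I handed the job in at about 25 s; it reports no verdict.

**What I did:**
- I slid the end stop back about 37 mm and gripped the amber bottle by its cap.
- I wedged it into the gap from the front at only a few newtons, until it met the back at about 8 N.
- I let go, then pushed the end stop up until the row was snug, at about 27 N, and backed off.

**Last checks, from the top picture:**
- **Position:** All six caps are 40 to 41 mm apart, within about 1 mm of where they should stand at the back. The bottle reads about 0 mm in tray x.
- **Straightness:** The three shorts stand about 3.5° askew and the bottle about 2°, against a limit of 8°. Both tall bottles read straight.
- **End stop:** I estimate about 0.027 m, against a limit of 0.033 m.
- **Upright:** The bottles look upright in both pictures, but I did not measure tilt.

**What disagreed or went unchecked:**
- My first estimate of the tray was about 3 mm too far along its y. With it the end stop would have read about 0.0315 m; the snug row spacing showed the lower value is right.
- I did not measure the jar, the carton or the mug again at the end. The arm never came near enough to touch them, and those that showed in the later pictures looked unmoved.

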